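Lock a bayonet plug into a spring-return port and hold it

ROBOT

A 6-joint arm with a two-finger parallel gripper is mounted at the origin on a cart in front of the work surface, level with it; the furniture and walls round the work are solid. World frame = base frame: x ahead of the robot, y to its left, z up, the work surface at z = 0. Lengths are in mm, angles in rad, forces in N, time in s.
With the tool pointing down it reaches from about 300 to 875 mm from the base axis. Payload 4.2 kg.
Tool frame: the origin (TCP) lies at the very end of the fingers, on their centre line; the grasp point (between the pads) lies behind it (grasp_offset is the z of the grasp point in the tool frame, in mm); z points along the fingers, y is the line along which they close (so a half turn about z gives the same grasp; the last joint's range is limited). The gripper opens to 85 mm and grips with 20 to 120 N. Pads are 22 mm wide; open, the fingers measure 114 mm over their backs; the gripper's body (76 mm by 85 mm) begins 54 mm behind the grasp point. The pads swing forward as they close: fully open they stand 13 mm farther back than shut.
Start: joints at [-1.282, 0.32, 1.565, -0, 1.257, -0.02], TCP at [174.754, -547.816, 231.338] pointing down, gripper open.
Joint ranges: [-3.11, 3.11], [-0.84, 2.01], [0.21, 2.61], [-1.34, 4.49], [0.05, 2.63], [-2.56, 2.56]. Speed limits (rad/s): [2.57, 2.57, 3.14, 3.14, 3.14, 3.14].

INTERFACE

Orientations are given as a rotation vector (axis times angle).
In Python, from plant import get_obs, read_camera, get_calibration, sign_off, search_frame, regions_of, grasp_offset gives the robot as it stands. The module is installed in compiled form; this text tells all that it offers.
- The arm moves only by the tool play_rows, never from a script. Its argument "plan" is a list of rows, each an object of numbers: "x", "y", "z": the shift along the tool's x, y, z in m; "ax", "ay", "az": the turn, a rotation vector about the tool's x, y, z in degrees. A call has 1 to 8 rows; each row shifts and turns the commanded pose from where the row before left it, along the tool's axes as they then stand; what a row does not reach is not made up. A row lasts 1/8 s, in which the tool goes at most 62.5 mm and 10.7 degrees, less where a joint would pass 70% of its speed; a pose out of reach is approached as far as the arm can. A call is refused whole if a number of a shift passes 0.0625 or a number of a turn 10.7, either way. A call with a gripper value outside its range is refused whole. "fingers" is the finger opening in m, from 0 to 0.0854, set as the call begins (left out, the last holds). The fingers move at their own pace and stop on an object; the grip force is fixed at half the most. Time passes only in rows, so rows that do not move let the fingers close. It gives the time, the measured TCP pose, the force, the opening and the grip force at its end, in the units of the state.
- get_obs(): the state, without advancing time (a new reading comes with each control period).
- read_camera(name): name is "side" or "top" or "wrist"; returns the picture (400x640x3 uint8, red, green, blue); there is no depth.
- get_calibration(name): a dict with "fx", "fy", "cx", "cy" (pixels), "k1" (the pictures are not rectified: a ray, as slopes to the right and down, at radius r is drawn at 1 + k1 r^2 times it, then the intrinsics apply), "xyz" and "orientation" of the camera in the world. Camera axes: x right, y down, z forward; pixel columns grow to the right and rows downward; lengths in mm; the calibration is good to about 2 mm. A picture is of the moment at which its call begins: read the wrist's pose just before it. get_calibration takes no time and is no camera call; for the wrist camera it gives the pose at the moment of the call.
- sign_off(): hands the job in; it is judged then, once.
Trained networks look in the newest picture that a camera, given by its name, has taken for a name from the list of things; names that differ only in an ending like _2 or _b are one class to them, and where a whole thing is asked for, a point or a joint stands for the part that bears it (a point fixed in the world has none). Each returns a list of dicts, best first, with "conf" (0 to 1); they miss things now and then, are a little off and sometimes report something else, mostly with a low value. They report only what shows in the picture. A call takes as long as a camera call. They do not tell look-alikes from the thing itself.
- search_frame(label, camera): "centre" ([column, row] in pixels, amid what is visible of it).
- regions_of(label, camera): "mask" (400x640 bool, what is visible of it) and "centre" ([column, row] in pixels, amid what is visible of it).
The state is a dict: "t": time; "joints": joint angles; "joint_vel": joint speeds; "tau": joint torques, N m; "eef_pos": TCP position; "ee_rot": TCP orientation; "contact_force": force on the tool from outside, world axes, zero at the start; "ft_torque": the same for the moment, N m; "grip_width": opening from 0.0 (shut) to 1.0 (fully open); "grasp_force": force on a finger pad.
Only numpy, scipy, OpenCV 4.12 (cv2) and the standard library are available. Lean on these libraries where they do the work, as an engineer would, in place of code of your own. Each camera call takes 0.05 s, during which the arm holds its last target. There are 200 camera calls.

TASK

Take the blue bayonet plug, the one with the two steel cross pins, out of the white parts tray and push it upright into the grey port, pins down through the two slots, against its spring. With it pushed in, twist it clockwise (seen from above) by about a quarter turn, until it meets the stop, and finish while still gripping it there: the port springs back if the plug is let go. Leave the other things in the tray where they are.

Things in the scene. Friction and masses are not known exactly. Their poses are not given: they have to be found in the camera images.
- plug_grip (a point): Centre of the blue grip head of the plug to be fitted (upright in the tray, 66 mm tall, about 60 g). The head is 44 mm long (own x), 26 mm wide (own y, between two flat sides: grip here) and 26 mm high; this point is 53 mm above the plug's underside and 13 mm below its top. A white line on the top runs along x. z is up; a half turn about z makes no difference.
- plug: The same blue plug; origin at the centre of its underside, axes as for plug_grip. Below the head is a round aluminium stem, 26 mm in diameter, 40 mm long, with a tapered foot. Two steel pins, 7 mm in diameter, stick out of it along +x and -x to 21 mm from the plug's axis; their own axis lies 6 mm above the underside.
- blank_center (a point): Middle (half-way up, 33 mm above its underside) of an orange plug of the same shape and size but without pins, standing in the tray; a bystander, leave it.
- stopper: White plastic cone stopper, 30 mm in diameter and 30 mm tall, standing in the tray; origin at its underside; a bystander.
- vial: Clear sample vial with white cap, 26 mm in diameter and 58 mm tall, standing in the tray; origin at its underside; a bystander.
- tray: White open parts tray, 180 x 180 mm, fixed, with its inner floor 28 mm and its rim 46 mm above the worktop. Origin at the centre of its underside. A full-height grey post of the fume hood, 70 x 100 mm, stands at the front left of the worktop, centred about 0.38 m ahead of and 0.38 m to the left of the robot: keep the arm clear of it.
- port_mouth (a point): Centre of the port's mouth, at the top of its 5 mm thick dark lip, 50 mm above the worktop. Round hole of 30 mm diameter with two slots, 11 mm wide, along the port's +x and -x (white marks on the rim); green marks on +y and -y show the locked direction. The plug enters with its x along the port's x, either way round, then turns clockwise from above with its pins under the lip.
- port: The port, fixed: a grey upright tube of 72 mm outer diameter and 50 mm height on an aluminium foot of 90 x 150 mm, with a dial gauge 28 mm high on its +y side and a hose barb on -y. Origin on the tube's axis at the worktop; z up.
- port_plunger (a joint): Travel (m) of the port's sprung brass floor: 0 up (10 mm below the mouth; the plug's foot lands on it), 0.012 fully down. Spring 4 N up, 14 N down. At least 0.005 is needed before the pins clear the underside of the lip and the plug can turn; 0.008 to 0.010 is a good depth. Turned plugs that are not pressed bear up against the lip at about 0.0045.
- port_turn (a joint): Angle in rad by which the floor is turned, 0 at rest, growing clockwise seen from above, stop at 1.4. The pins drive it through brass dogs with up to 0.15 rad of play: the plug turns about 1.5 rad in all to reach the stop. A return spring resists: 0.03 N m at the start, 0.15 N m at the stop.
Not all that is in view belongs to the job. Leave any pink or red look-alike of the plug alone.

How it is judged (in metres and radians):
On the way, in this order (a step that is already met when the one before it is completed fails the run):
1. the blue plug is lifted clear of the tray in the fingers (height (world z) of plug above 0.05 m and contact force between the fingers and plug above 1 N), for 0.1 s.
2. the blue plug is pushed into the port, not yet turned (value of joint port_plunger above 0.003 m and value of joint port_turn below 0.4 rad and horizontal distance between plug and port_mouth below 0.004 m and z of plug in the frame of port_mouth below -0.011 m), for 0.05 s.
At the end, for the whole second after the job is handed in: The fingers still grip the blue plug (over 1 N); it stands upright (within 0.12 rad) and central (within 4 mm) in the port, its underside at least 12.5 mm below the mouth, the sprung floor pressed down by at least 3 mm and turned by at least 1.15 of its 1.4 rad, and it is at rest (value of joint port_turn above 1.15 rad and value of joint port_plunger above 0.003 m and angle between the x axis of plug and the x axis of port_mouth, either way round above 1.1 rad and horizontal distance between plug and port_mouth below 0.004 m and z of plug in the frame of port_mouth below -0.0125 m and angle between plug's own z axis and vertical below 0.12 rad and linear speed of plug below 0.02 m/s and contact force between the fingers and plug above 1 N); the arm keeps its last pose, push and grip.
It fails at once if another thing in the tray is pushed more than 30 mm away or knocked over (distance of any of blank_center, stopper, vial from where it was at the start of the episode above 0.03 m or angle between any of blank_center, stopper, vial's own z axis and vertical above 0.6 rad).
It also fails if it takes over 51 s, if anything falls off the work surface, if the arm or the gripper's body presses on something with over 40 N, if the wrist force passes 120 N, or if a joint passes its speed limit or range.

## Working session

There is one attempt and no reset: what is moved stays moved. The work goes in short steps, Python scripts to look and compute and a tool call to move; the robot and the scene stay as the last step left them, time stands still between calls to the robot, and variables do not carry over. Pictures are saved under pics/ and viewed, at most 10 in all, crops included, and the job is handed in when it is done.

Besides the shell and the picture viewer there is one more tool, called after "Request:" as name([rows], argument=value, ...), one row to a line, values as JSON. play_rows: Moves the arm, as the interface text tells. Its arguments: {"type":"object","properties":{"plan":{"type":"array","items":{"type":"object","properties":{"x":{"type":"number"},"y":{"type":"number"},"z":{"type":"number"},"ax":{"type":"number"},"ay":{"type":"number"},"az":{"type":"number"}}}},"fingers":{"type":"number"}},"required":["plan"]}

```bash
mkdir -p pics
cat > h.py <<'E'
import numpy as np, cv2
from scipy.spatial.transform import Rotation as R
from plant import *
import plant
def rot(o):
    o=np.array(o,float)
    return o if o.shape==(3,3) else (R.from_rotvec(o).as_matrix() if o.size==3 else R.from_quat(o).as_matrix())
def ray(c,px):
    x=(px[0]-c['cx'])/c['fx'];y=(px[1]-c['cy'])/c['fy'];rd=np.hypot(x,y);r=rd
    for _ in range(20): r=rd/(1+c['k1']*r*r)
    s=r/rd if rd>0 else 1
    d=rot(c['orientation'])@np.array([x*s,y*s,1]);return np.array(c['xyz'],float),d/np.linalg.norm(d)
def atz(c,px,z):
    o,d=ray(c,px);return o+d*(z-o[2])/d[2]
def tri(rs):
    A=0;b=0
    for o,d in rs:
        P=np.eye(3)-np.outer(d,d);A=A+P;b=b+P@o
    p=np.linalg.solve(A,b);return p,[np.linalg.norm((np.eye(3)-np.outer(d,d))@(p-o)) for o,d in rs]
def proj(c,p):
    v=rot(c['orientation']).T@(np.array(p,float)-np.array(c['xyz']));x,y=v[:2]/v[2];s=1+c['k1']*(x*x+y*y)
    return c['cx']+c['fx']*x*s,c['cy']+c['fy']*y*s
def save(im,n): cv2.imwrite('pics/'+n,im[...,::-1])
E
python3 - <<'E'
from h import *
print(get_obs(),grasp_offset)
ims={}
for n in('side','top','wrist'):
    c=get_calibration(n);print(n,c)
    im=read_camera(n);save(im,n+'0.png')
    for l in('plug_grip','plug','blank_center','stopper','vial','port_mouth','port','tray'):
        r=search_frame(l,n);print(l,[(np.round(q['centre']).tolist(),round(q['conf'],2)) for q in r[:3]])
E
```

```text
{'t': 0.0, 'joints': array([-1.28199705e+00,  3.20281634e-01,  1.56568072e+00, -1.66078258e-07,
        1.25742523e+00, -1.99725096e-02]), 'joint_vel': array([-0.00189871, -0.00038984, -0.00190967,  0.00069152,  0.00058678,
        0.0014383 ]), 'tau': array([-4.78299171e-04, -4.15522563e+01, -2.34160137e+01, -3.62817752e-05,
        8.26912030e-03, -2.88107049e-05]), 'eef_pos': array([ 174.6126859 , -547.33369149,  230.48751559]), 'ee_rot': array([-3.10246943e+00, -4.82819706e-01,  3.77865628e-04]), 'contact_force': array([0.06832126, 0.02119604, 0.76714491]), 'ft_torque': array([ 0.05795664, -0.02928085, -0.06213741]), 'grasp_force': 0.0, 'grip_width': 1.0021476581318172} -18.700000000000003
side {'fx': 419.7020534808334, 'fy': 419.7020534808334, 'cx': 318.2797897554051, 'cy': 198.932074982143, 'k1': -0.06999814153157229, 'xyz': array([236.99982448, 409.14896956, 646.15752862]), 'orientation': array([-0.60484634,  2.48203246, -1.36377768])}
plug_grip [([340.0, 244.0], 0.79), ([386.0, 178.0], 0.71), ([180.0, 267.0], 0.66)]
plug [([182.0, 264.0], 0.95), ([340.0, 187.0], 0.63), ([385.
[... 458 characters left out ...]
 -0.16278562])}
plug_grip [([439.0, 232.0], 0.79), ([202.0, 129.0], 0.69), ([278.0, 242.0], 0.64)]
plug [([275.0, 243.0], 0.74), ([393.0, 189.0], 0.67), ([440.0, 231.0], 0.67)]
blank_center [([242.0, 242.0], 0.76)]
stopper [([242.0, 280.0], 0.63)]
vial []
port_mouth [([373.0, 259.0], 0.92)]
port [([370.0, 259.0], 0.82)]
tray [([256.0, 261.0], 0.94)]
wrist {'fx': 284.63302837124417, 'fy': 284.63302837124417, 'cx': 316.28376546314996, 'cy': 199.08803174135025, 'k1': -0.02122237100258759, 'xyz': array([ 254.56548258, -522.8156404 ,  373.74667182]), 'orientation': array([ 2.31410482, -1.69101945, -0.27606384])}
plug_grip []
plug []
blank_center []
stopper []
vial []
port_mouth []
port []
tray []
```

View pics/top0.png

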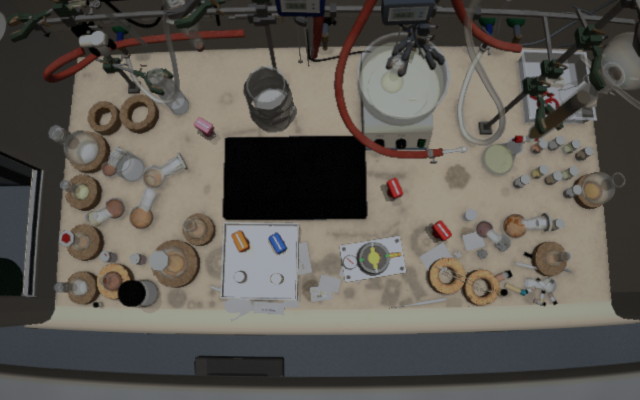

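View pics/side0.png

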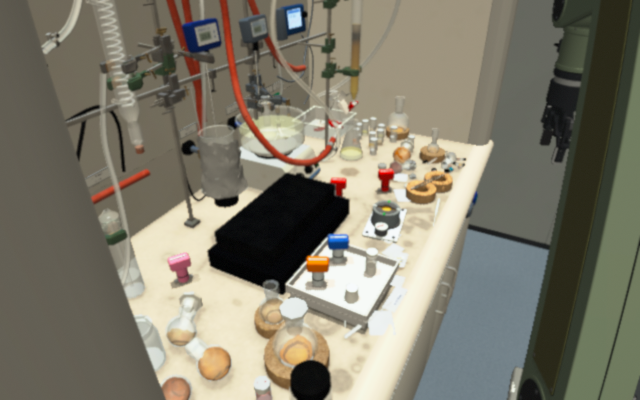

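Top view: blue plug (278,242) and orange plug (240,240) stand in the tray, with stopper (240,277) and vial (277,279). Red look-alikes are at (395,187) and (442,230), a pink one at (205,126), and the port at (374,258). Only the blue one in the tray fits the description; I'll confirm that in a crop.

Run:
```python
from h import *
t=cv2.imread('pics/top0.png');s=cv2.imread('pics/side0.png')
a=cv2.resize(t[220:310,220:410],None,fx=4,fy=4,interpolation=cv2.INTER_CUBIC)
b=cv2.resize(s[195:315,285:425],None,fx=2,fy=2,interpolation=cv2.INTER_CUBIC)
o=np.zeros((600,760,3),np.uint8);o[:360]=a;o[360:600,:280]=b;cv2.imwrite('pics/crop.png',o)
ct=get_calibration('top');cs=get_calibration('side')
def blob(im,lo,hi,win):
    h=cv2.cvtColor(im,cv2.COLOR_BGR2HSV);m=cv2.inRange(h,lo,hi);w=np.zeros_like(m);x0,y0,x1,y1=win;w[y0:y1,x0:x1]=m[y0:y1,x0:x1]
    ys,xs=np.nonzero(w);return (xs.mean(),ys.mean()),len(xs),w
for n,lo,hi in(('blue',(100,120,50),(125,255,255)),('orange',(8,150,90),(20,255,255))):
    pt,n1,w=blob(t,lo,hi,(225,225,295,295));ps,n2,_=blob(s,lo,hi,(295,225,360,285))
    print(n,pt,n1,ps,n2,tri([ray(ct,pt),ray(cs,ps)]), cv2.minAreaRect(np.argwhere(w)[:,::-1].astype(np.float32)))
print('port',tri([ray(ct,(373,259)),ray(cs,(385,211))]),atz(ct,(373,259),50))
for p in((278,279),(240,277)):print(atz(ct,p,60))
```

```text
blue (np.float64(277.30379746835445), np.float64(243.0379746835443)) 158 (np.float64(337.0343347639485), np.float64(241.96137339055795)) 233 (array([ 545.49297572, -247.97096013,   77.15615046]), [np.float64(1.6839979494629806), np.float64(1.683997949462949)]) ((277.2205810546875, 242.86761474609375), (18.864845275878906, 10.804409980773926), 59.036251068115234)
orange (np.float64(240.6030534351145), np.float64(241.06106870229007)) 131 (np.float64(316.8810408921933), np.float64(264.2342007434944)) 269 (array([ 550.41224198, -163.41306578,   76.96984264]), [np.float64(1.686885634843506), np.float64(1.6868856348434658)]) ((240.10003662109375, 240.7000274658203), (18.335756301879883, 10.28591251373291), 63.43495178222656)
port (array([ 511.27541905, -468.08112058,   36.64709457]), [np.float64(3.0096983892434666), np.float64(3.0096983892436806)]) [ 507.59684271 -467.71291747   50.        ]
[ 462.86152693 -248.86127205   60.        ]
[ 467.4404155  -160.98454693   60.        ]
```

View pics/crop.png

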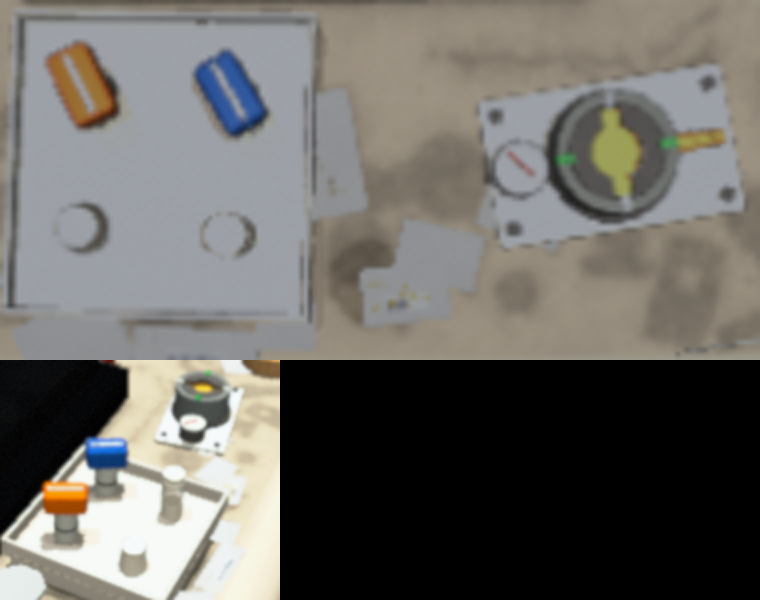

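The crop confirms it. The blue head with the white line at top-crop (230,92) is the plug on its aluminium stem. The port is at (613,150), with white slot marks at about (608,100) and (627,200). The orange blank and the two white caps are the bystanders. Next I'll work out the move to an overhead wrist view.

```bash
cat >> h.py <<'E'
def tool():
    o=get_obs();return np.array(o['eef_pos']),rot(o['ee_rot']),o
def goto(p,psi):
    P,Rm,o=tool();c,s=np.cos(np.radians(psi)),np.sin(np.radians(psi))
    T=np.array([[c,s,0],[s,-c,0],[0,0,-1]]).T.T
    T=np.column_stack([[c,s,0],[s,-c,0],[0,0,-1]])
    print('now',P.round(1),'psi',round(np.degrees(np.arctan2(Rm[1,0],Rm[0,0])),2),'shift tool mm',(Rm.T@(np.array(p)-P)).round(1),'turn deg',np.degrees(R.from_matrix(Rm.T@T).as_rotvec()).round(2))
E
python3 - <<'E'
from h import *
P,Rm,o=tool();c=get_calibration('wrist');C=rot(c['orientation'])
print('cam in tool',Rm.T@(np.array(c['xyz'])-P),'axes cols',(Rm.T@C).round(3))
ct=get_calibration('top')
k=lambda x,y:(220+x/4,220+y/4)
for n,a,b,z in(('plug',(210,62),(245,128),94),('slots',(609,100),(628,200),50)):
    A,B=atz(ct,k(*a),z),atz(ct,k(*b),z);d=A-B;print(n,(A+B)/2,np.degrees(np.arctan2(d[1],d[0])),np.linalg.norm(d))
goto((500,-300,240),22)
E
```

```text
cam in tool [  83.6277905     0.45031063 -142.37141931] axes cols [[-0.    -0.948 -0.319]
 [ 1.    -0.     0.001]
 [-0.001 -0.319  0.948]]
plug [ 540.79316627 -249.29856327   94.        ] 28.200255817479913 42.2247427825982
slots [ 511.10975546 -471.55014777   50.        ] 9.535697947405547 58.7417718289719
now [ 174.8 -547.8  231.4] psi 17.69 shift tool mm [ 385.2 -137.3   -8.7] turn deg [ 0.01  0.   -4.31]
```

Run:
```python
from h import *
goto((535,-380,260),20)
```

```text
now [ 174.8 -547.8  231.4] psi 17.69 shift tool mm [394.2 -50.4 -28.6] turn deg [ 0.01  0.   -2.31]
```

Request:
play_rows([
  {"x":0.05,"y":-0.007,"z":-0.004},
  {"x":0.05,"y":-0.007,"z":-0.004},
  {"x":0.05,"y":-0.007,"z":-0.004},
  {"x":0.05,"y":-0.007,"z":-0.004},
  {"x":0.05,"y":-0.007,"z":-0.004},
  {"x":0.05,"y":-0.007,"z":-0.004},
  {"x":0.05,"y":-0.007,"z":-0.004},
  {"x":0.044,"az":-2.3},
], fingers=0.06)

```text
invalid input
```

Request:
play_rows([
  {},
  {},
])

```text
invalid input
```

Run:
```python
from h import *
import json
P,Rm,o=tool();print(o['t'],P,o['joints'])
c=get_calibration('wrist');im=read_camera('wrist');save(im,'w1.png')
json.dump({k:np.array(v).tolist() for k,v in c.items()},open('w1.json','w'))
for p in((545,-248,81),(510,-470,50)):print(proj(c,p))
goto((545,-310,200),20)
```

```text
1.35 [ 174.76388608 -547.82592924  231.36003926] [-1.28199033e+00  3.19577919e-01  1.56447583e+00  2.76394332e-06
  1.25739040e+00 -1.99905182e-02]
(np.float64(65.44340033620506), np.float64(-428.4704327829562))
(np.float64(348.8872980299894), np.float64(-221.40240262870552))
now [ 174.8 -547.8  231.3] psi 17.69 shift tool mm [ 425.  -114.    31.3] turn deg [ 0.01  0.   -2.31]
```

View pics/w1.png

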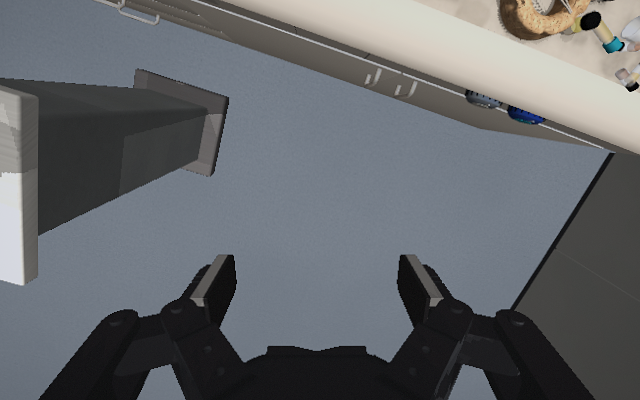

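The picture shows the floor with the fingers at (215,280) and (420,280); the arm hasn't moved. Both calls were refused, probably because each row needs all six numbers.

Request:
play_rows([
  {"x":0.05,"y":-0.007,"z":-0.004,"ax":0,"ay":0,"az":0},
  {"x":0.05,"y":-0.007,"z":-0.004,"ax":0,"ay":0,"az":0},
  {"x":0.05,"y":-0.007,"z":-0.004,"ax":0,"ay":0,"az":0},
  {"x":0.05,"y":-0.007,"z":-0.004,"ax":0,"ay":0,"az":0},
  {"x":0.05,"y":-0.007,"z":-0.004,"ax":0,"ay":0,"az":0},
  {"x":0.05,"y":-0.007,"z":-0.004,"ax":0,"ay":0,"az":0},
  {"x":0.05,"y":-0.007,"z":-0.004,"ax":0,"ay":0,"az":0},
  {"x":0.044,"y":0,"z":0,"ax":0,"ay":0,"az":-2.3},
], fingers=0.06)

```text
t: 2.4
eef_pos: [537.0, -380.3, 259.9]
ee_rot: [3.093, 0.548, 0.001]
contact_force: [-0.3, -0.3, -0.3]
grip_width: 0.706
grasp_force: 0.0
```

Run:
```python
from h import *
import json
P,Rm,o=tool();print(o['t'],P,o['joints'])
c=get_calibration('wrist');im=read_camera('wrist');save(im,'w2.png')
json.dump({k:np.array(v).tolist() for k,v in c.items()},open('w2.json','w'))
for l in('plug_grip','port_mouth','blank_center'):
    print(l,[(np.round(q['centre'],1).tolist(),round(q['conf'],2)) for q in search_frame(l,'wrist')[:3]])
for p in((545,-248,81),(510,-470,50)):print(proj(c,p))
goto((540,-330,300),20)
```

```text
2.4 [ 536.95648028 -380.3106395   259.87265846] [-6.33720626e-01  4.38804263e-01  1.30808113e+00 -2.71492209e-05
  1.39367754e+00  5.86178709e-01]
plug_grip [([207.0, 127.0], 0.89), ([495.4, 208.6], 0.82), ([466.7, 105.3], 0.75)]
port_mouth [([364.9, 202.8], 0.78)]
blank_center [([130.8, 99.3], 0.96)]
(np.float64(205.9086551085266), np.float64(132.90389899213326))
(np.float64(371.8991457037309), np.float64(214.23949649740624))
now [ 535.5 -381.   258.8] psi 20.06 shift tool mm [ 21.7 -46.4 -41.2] turn deg [-0.03  0.06  0.06]
```

View pics/w2.png

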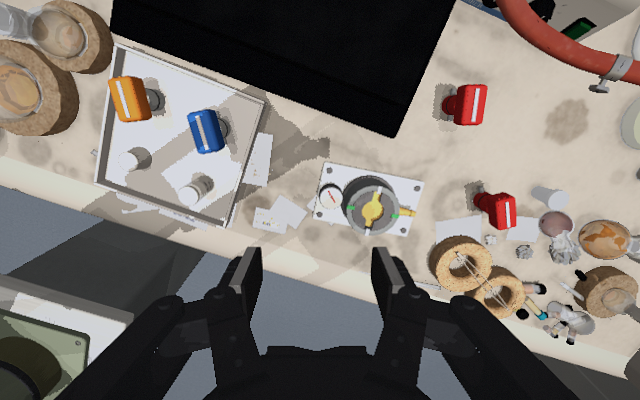

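Wrist view: the blue head with its white line is at (207,131), the orange blank at (130,98), and the port hole at (373,209), with the slots roughly vertical. Red look-alikes are at (470,105) and (497,210). The top-camera predictions agree with this. I'm going above the plug.

Run:
```python
from h import *
import json
P,Rm,o=tool()
c=get_calibration('wrist');im=read_camera('wrist');save(im,'w3.png')
json.dump({k:np.array(v).tolist() for k,v in c.items()},open('w3.json','w'))
goto((542,-249,160),28)
```

```text
now [ 534.7 -381.5  259. ] psi 19.99 shift tool mm [  52.2 -121.9   99. ] turn deg [-0.03  0.06 -8.01]
```

Request:
play_rows([
  {"x":0.013,"y":-0.03,"z":0.02,"ax":0,"ay":0,"az":0},
  {"x":0.013,"y":-0.03,"z":0.025,"ax":0,"ay":0,"az":0},
  {"x":0.013,"y":-0.031,"z":0.03,"ax":0,"ay":0,"az":0},
  {"x":0.013,"y":-0.031,"z":0.024,"ax":0,"ay":0,"az":-8},
  {"x":0,"y":0,"z":0,"ax":0,"ay":0,"az":0},
  {"x":0,"y":0,"z":0,"ax":0,"ay":0,"az":0},
], fingers=0.06)

```text
t: 3.4
eef_pos: [542.2, -250.3, 161.3]
ee_rot: [3.047, 0.756, 0.002]
contact_force: [0.9, -0.5, -0.6]
grip_width: 0.701
grasp_force: 0.0
```

```bash
cat >> h.py <<'E'
import json
def load(n):
    c=json.load(open(n+'.json'));return {k:(np.array(v) if isinstance(v,list) else v) for k,v in c.items()}
def shot(n):
    c=get_calibration('wrist');im=read_camera('wrist');save(im,n+'.png')
    json.dump({k:np.array(v).tolist() for k,v in c.items()},open(n+'.json','w'));return c,im
def line(im,win):
    "white line on the blue head: ends of its long axis"
    x0,y0,x1,y1=win;a=im[y0:y1,x0:x1];h=cv2.cvtColor(a,cv2.COLOR_RGB2HSV)
    b=cv2.inRange(h,(98,110,30),(125,255,255));b=cv2.morphologyEx(b,cv2.MORPH_OPEN,np.ones((3,3)))
    n,l,s,_=cv2.connectedComponentsWithStats(b)
    hull=np.zeros_like(b);pts=np.argwhere(b)[:,::-1].astype(np.int32)
    cv2.fillConvexPoly(hull,cv2.convexHull(pts),255)
    w=((hull>0)&(h[...,1]<90)&(h[...,2]>110)).astype(np.uint8)
    n,l,s,_=cv2.connectedComponentsWithStats(w);i=1+np.argmax(s[1:,4])
    q=np.argwhere(l==i)[:,::-1].astype(float);m=q.mean(0);d=np.linalg.svd(q-m)[2][0];t=(q-m)@d
    return m+(x0,y0),m+d*t.min()+(x0,y0),m+d*t.max()+(x0,y0),len(q)
E
python3 - <<'E'
from h import *
P,Rm,o=tool();print(o['t'],P,np.degrees(np.arctan2(Rm[1,0],Rm[0,0])))
c,im=shot('w4');w3=cv2.imread('pics/w3.png')[...,::-1].copy();c3=load('w3')
a=line(w3,(180,95,245,170));print(a)
pr=proj(c,(542,-249,94));print(pr)
u,v=map(int,pr);b=line(im,(max(u-70,0),max(v-70,0),u+70,v+70));print(b)
p,e=tri([ray(c3,a[0]),ray(c,b[0])]);print('line centre',p,e)
for cc,q in((c3,a),(c,b)):
    A,B=atz(cc,q[1],94),atz(cc,q[2],94);d=A-B;print((A+B)/2,np.degrees(np.arctan2(d[1],d[0]))%180,np.linalg.norm(d))
o=np.vstack([im]);cv2.imwrite('pics/w4m.png',im[...,::-1])
E
```

```text
3.4 [ 542.22941849 -250.28909953  161.2787244 ] 27.878393130381138
(array([201.01219512, 130.67682927]), array([195.83982815, 113.44766523]), array([206.19519196, 147.94140142]), 164)
(np.float64(313.4888584694676), np.float64(214.14395918337277))
(array([314.92125984, 208.25590551]), array([313.9162961 , 186.90978184]), array([315.94729313, 230.04956086]), 254)
line centre [ 546.88179976 -247.68578744   93.96775567] [np.float64(0.03254216098437477), np.float64(0.03254216098431564)]
[ 546.55839385 -247.85197866   94.        ] 30.415373340948303 36.35043593562745
[ 546.35823368 -248.01708214   94.        ] 30.318307126083926 36.24011197232802
```

View pics/w4.png

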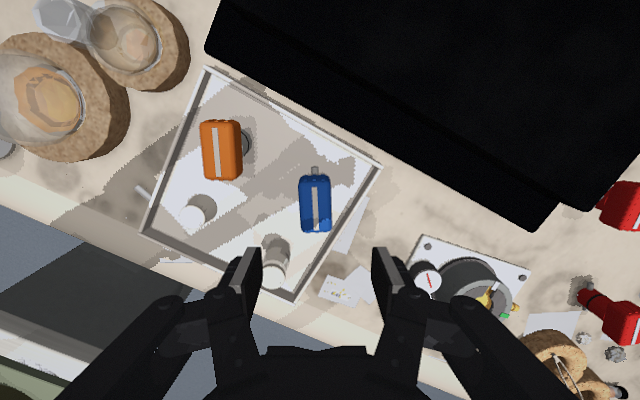

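The wrist view shows the blue head at (315,204) with its white line nearly vertical and a steel pin showing at (315,171). The line triangulates to (546.5,-247.9,94.0), against an expected 94 mm top, with yaw 30.35°. I'm descending.

Run:
```python
from h import *
goto((546.4,-248,62),30.35)
```

```text
now [ 542.5 -250.5  161.5] psi 27.87 shift tool mm [ 4.5 -0.7 99.5] turn deg [ 0.14 -0.06 -2.48]
```

Request:
play_rows([
  {"x":0.0045,"y":-0.0007,"z":0.01,"ax":0.1,"ay":0,"az":-2.5},
  {"x":0,"y":0,"z":0.025,"ax":0,"ay":0,"az":0},
  {"x":0,"y":0,"z":0.025,"ax":0,"ay":0,"az":0},
  {"x":0,"y":0,"z":0.025,"ax":0,"ay":0,"az":0},
  {"x":0,"y":0,"z":0.0145,"ax":0,"ay":0,"az":0},
  {"x":0,"y":0,"z":0,"ax":0,"ay":0,"az":0},
  {"x":0,"y":0,"z":0,"ax":0,"ay":0,"az":0},
], fingers=0.06)

```text
t: 4.32
eef_pos: [546.7, -246.8, 61.9]
ee_rot: [-3.031, -0.825, -0.002]
contact_force: [0.6, 0.5, -0.1]
grip_width: 0.706
grasp_force: 0.0
```

Run:
```python
from h import *
goto((546.4,-248,62),30.35)
```

```text
now [ 546.7 -246.8   61.9] psi 30.46 shift tool mm [-0.9  0.9 -0.1] turn deg [ 0.01 -0.07  0.11]
```

Request:
play_rows([
  {"x":-0.001,"y":0.001,"z":0,"ax":0,"ay":0,"az":0},
  {"x":0,"y":0,"z":0,"ax":0,"ay":0,"az":0},
  {"x":0,"y":0,"z":0,"ax":0,"ay":0,"az":0},
  {"x":0,"y":0,"z":0,"ax":0,"ay":0,"az":0},
  {"x":0,"y":0,"z":0,"ax":0,"ay":0,"az":0},
  {"x":0,"y":0,"z":0,"ax":0,"ay":0,"az":0},
], fingers=0.01)

```text
t: 5.08
eef_pos: [546.1, -247.7, 61.7]
ee_rot: [-3.031, -0.826, -0.001]
contact_force: [-0.8, -0.9, 5.3]
grip_width: 0.301
grasp_force: 59.3
```

Request:
play_rows([
  {"x":0,"y":0,"z":-0.01,"ax":0,"ay":0,"az":0},
  {"x":0,"y":0,"z":-0.025,"ax":0,"ay":0,"az":0},
  {"x":0,"y":0,"z":-0.03,"ax":0,"ay":0,"az":0},
  {"x":0,"y":0,"z":-0.025,"ax":0,"ay":0,"az":0},
  {"x":0,"y":0,"z":0,"ax":0,"ay":0,"az":0},
], fingers=0.01)

```text
t: 5.7
eef_pos: [546.7, -248.0, 152.8]
ee_rot: [3.03, 0.826, 0.004]
contact_force: [-0.2, 0.1, -1.2]
grip_width: 0.292
grasp_force: 58.9
```

Run:
```python
from h import *
P,Rm,o=tool();print(o['t'],P,o['joints'])
c,im=shot('w5')
u=line(im,(240,130,390,290));print(u)
L=[]
for q in u[1:3]:
    L.append(Rm.T@(atz(c,q,P[2]+32)-P))
print('line ends in tool',L)
w3=cv2.imread('pics/w3.png');
a=cv2.resize(w3[150:260,305:435],None,fx=4.5,fy=4.5,interpolation=cv2.INTER_CUBIC);cv2.imwrite('pics/port3.png',a)
goto((480,-400,160),20)
```

```text
5.7 [ 546.72155079 -248.02915056  152.75078592] [-4.45580336e-01  4.15052134e-01  1.62431020e+00  1.11147344e-03
  1.09932101e+00  5.92447744e-01]
(array([316.5      , 274.0974026]), array([316.5, 259. ]), array([316.5, 289. ]), 308)
line ends in tool [array([ 18.40646231,   0.91271829, -31.95341182]), array([  2.74828589,   0.91623481, -31.99172208])]
now [ 545.7 -247.6  151.1] psi 30.49 shift tool mm [-134.    98.    -9.1] turn deg [-0.06 -0.03 10.49]
```

View pics/w5.png

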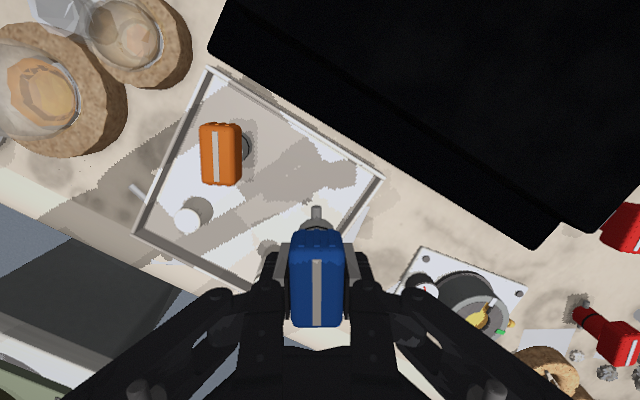

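View pics/port3.png

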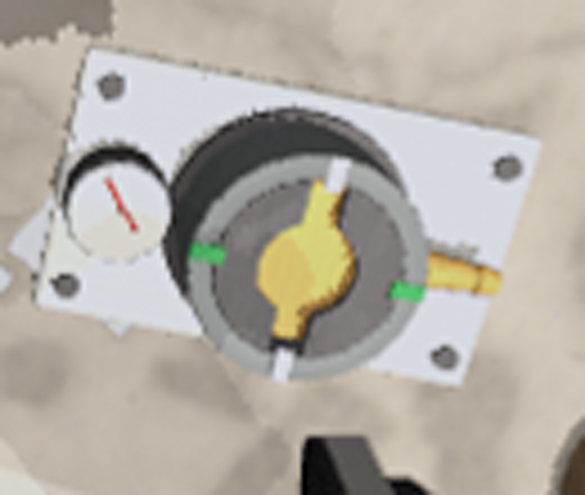

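The plug is held, with its white line centred at (317,292) between the fingers. The port crop shows slot marks at (340,175) and (284,362) and green marks at (207,253) and (408,292). Next is a closer port view, with the plug beside it.

Run:
```python
from h import *
import cv2
im=cv2.imread('pics/w5.png')[...,::-1].copy();c=load('w5')
P=np.array([545.7,-247.6,151.1]);C=rot(c['orientation'])
u=line(im,(250,225,390,335));print(u)
# tool frame via known camera in tool
A=np.array([[0,-.948,-.319],[1,0,.001],[-.001,-.319,.948]])
for q in u[:3]:
    o,d=ray(c,q);dt=A@(C.T@d);ot=np.array([83.63,.45,-142.37]);print(ot+dt*((-32-ot[2])/dt[2]))
c3=load('w3');k=lambda x,y:(305+x/4.5,150+y/4.5)
pts={n:atz(c3,k(*p),50) for n,p in dict(wa=(340,175),wb=(284,362),ga=(207,253),gb=(408,292)).items()}
print(pts,(pts['wa']+pts['wb'])/2,(pts['ga']+pts['gb'])/2)
for a,b in('wa wb'.split(),'ga gb'.split()):
    d=pts[a]-pts[b];print(np.degrees(np.arctan2(d[1],d[0])),np.linalg.norm(d))
goto((450,-440,150),12)
```

```text
(array([316.3317757 , 291.23364486]), array([316.65442568, 258.96654643]), array([315.99383479, 325.0299364 ]), 642)
[  1.7392677    0.60278707 -32.        ]
[ 18.64559057   0.7386304  -32.        ]
[-17.70088404   0.44686544 -32.        ]
{'wa': array([ 544.3779033 , -466.51894351,   50.        ]), 'wb': array([ 484.9470567 , -474.79410277,   50.        ]), 'ga': array([ 509.31674375, -439.75371301,   50.        ]), 'gb': array([ 518.3341586 , -500.24348248,   50.        ])} [ 514.66248    -470.65652314   50.        ] [ 513.82545117 -469.99859775   50.        ]
7.926905960762082 60.0041980860352
98.47883584444592 61.15820453341502
now [ 545.7 -247.6  151.1] psi 30.49 shift tool mm [-180.1  117.2    0.9] turn deg [-0.06 -0.02 18.49]
```

Request:
play_rows([
  {"x":-0.02,"y":0.013,"z":0,"ax":0,"ay":0,"az":0},
  {"x":-0.035,"y":0.023,"z":0,"ax":0,"ay":0,"az":0},
  {"x":-0.045,"y":0.029,"z":0,"ax":0,"ay":0,"az":0},
  {"x":-0.045,"y":0.029,"z":0,"ax":0,"ay":0,"az":0},
  {"x":-0.035,"y":0.023,"z":0,"ax":0,"ay":0,"az":6},
  {"x":0,"y":0,"z":0,"ax":0,"ay":0,"az":8},
  {"x":0,"y":0,"z":0,"ax":0,"ay":0,"az":6},
  {"x":0,"y":0,"z":0,"ax":0,"ay":0,"az":0},
], fingers=0.01)

```text
t: 6.75
eef_pos: [449.2, -439.2, 148.7]
ee_rot: [-3.124, -0.288, 0.004]
contact_force: [-0.0, -0.5, -0.7]
grip_width: 0.295
grasp_force: 59.0
```

Request:
play_rows([
  {"x":0,"y":0,"z":0,"ax":0,"ay":0,"az":0},
  {"x":0,"y":0,"z":0,"ax":0,"ay":0,"az":0},
], fingers=0.01)

```text
t: 7.0
eef_pos: [449.9, -439.5, 150.2]
ee_rot: [-3.126, -0.289, 0.002]
contact_force: [-0.6, -0.1, -0.6]
grip_width: 0.296
grasp_force: 59.0
```

```bash
cat >> h.py <<'E'
def marks(im,c,pm,z=50,rad=60):
    "white and green marks of the ring -> world points at height z"
    u,v=proj(c,pm);x0,y0=int(u-rad),int(v-rad);x0=max(x0,0);y0=max(y0,0);a=im[y0:int(v+rad),x0:int(u+rad)]
    h=cv2.cvtColor(a,cv2.COLOR_RGB2HSV);out=[]
    for n,m in(('g',cv2.inRange(h,(45,110,60),(80,255,255))),('w',((h[...,1]<40)&(h[...,2]>185)).astype(np.uint8))):
        k,l,s,ce=cv2.connectedComponentsWithStats(m)
        for i in range(1,k):
            if s[i,4]<12: continue
            p=atz(c,ce[i]+(x0,y0),z);d=np.hypot(*(p-pm)[:2])
            if 24<d<38: out.append((n,s[i,4],(ce[i]+(x0,y0)).round(1),p.round(1),round(d,1)))
    return out
E
python3 - <<'E'
from h import *
P,Rm,o=tool();print(o['t'],P,o['joints'])
c,im=shot('w6');pm=np.array([514.2,-470.3,50]);print(proj(c,pm))
for m in marks(im,c,pm):print(m)
u,v=map(int,proj(c,pm));a=im[max(v-80,0):v+80,u-80:u+80];save(cv2.resize(a,None,fx=3.7,fy=3.7,interpolation=cv2.INTER_CUBIC),'port6.png');print(max(v-80,0),u-80)
E
```

```text
7.0 [ 449.93989102 -439.45949852  150.19696103] [-7.92114035e-01  4.61820148e-01  1.55223169e+00  4.66099103e-04
  1.12989785e+00  5.94221987e-01]
(np.float64(366.24575942733406), np.float64(136.2743608254166))
('g', np.int32(69), array([328.6, 134.8]), array([ 509.6, -439. ,   50. ]), np.float64(31.6))
('g', np.int32(70), array([400.7, 137.6]), array([ 518.5, -499. ,   50. ]), np.float64(29.0))
('w', np.int32(2812), array([367.8,  95.6]), array([ 545.7, -463.9,   50. ]), np.float64(32.2))
('w', np.int32(81), array([368.7,  97.7]), array([ 544.3, -465. ,   50. ]), np.float64(30.6))
('w', np.int32(59), array([362. , 172.1]), array([ 483.6, -473.9,   50. ]), np.float64(30.8))
56 286
```

View pics/port6.png

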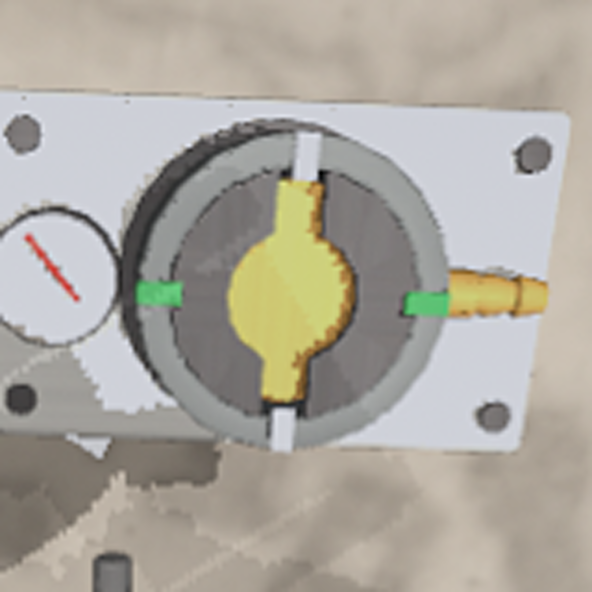

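The port crop shows the ring with green marks at (160,294) and (428,304) and slots at (308,155) and (283,428). The two mark pairs agree on a centre of (514.0,-469.3) and a yaw of 8.3°.

Run:
```python
from h import *
c3,c6=load('w3'),load('w6');k=lambda x,y:(305+x/4.5,150+y/4.5)
for a,b in(((340,175),(368.7,97.7)),((284,362),(362,172.1)),((207,253),(328.6,134.8)),((408,292),(400.7,137.6))):
    print(tri([ray(c3,k(*a)),ray(c6,b)]))
goto((513.4,-468.8,105),8.7)
```

```text
(array([ 544.55296988, -465.15456012,   52.46602121]), [np.float64(0.6383783658170138), np.float64(0.6383783658169049)])
(array([ 483.68340785, -474.95202142,   47.88900727]), [np.float64(0.7527454168176745), np.float64(0.7527454168176813)])
(array([ 509.91595934, -439.03202094,   52.39998108]), [np.float64(0.17416485450593291), np.float64(0.17416485450589375)])
(array([ 518.8720156 , -498.67818666,   52.63888976]), [np.float64(0.47613455147453926), np.float64(0.4761345514744663)])
now [ 450.  -439.5  150.4] psi 10.55 shift tool mm [57.  40.5 45.3] turn deg [-0.11  0.05  1.85]
```

Heights come out near 50 (48–53), as they should. I'm moving over the port.

Request:
play_rows([
  {"x":0.015,"y":0.01,"z":0,"ax":-0.1,"ay":0,"az":0},
  {"x":0.027,"y":0.02,"z":0.01,"ax":0,"ay":0,"az":0},
  {"x":0.015,"y":0.0105,"z":0.02,"ax":0,"ay":0,"az":1.8},
  {"x":0,"y":0,"z":0.015,"ax":0,"ay":0,"az":0},
  {"x":0,"y":0,"z":0,"ax":0,"ay":0,"az":0},
  {"x":0,"y":0,"z":0,"ax":0,"ay":0,"az":0},
  {"x":0,"y":0,"z":0,"ax":0,"ay":0,"az":0},
], fingers=0.01)

```text
t: 7.92
eef_pos: [513.2, -469.5, 106.9]
ee_rot: [3.131, 0.238, 0.001]
contact_force: [0.1, 0.1, -0.9]
grip_width: 0.295
grasp_force: 59.1
```

Run:
```python
from h import *
goto((513.4,-468.8,90),8.7)
c,im=shot('w7')
for m in marks(im,c,np.array([514,-469.3,50]),rad=110):print(m)
u=line(im,(250,225,390,335))
P,Rm,o=tool();print([Rm.T@(atz(c,q,P[2]+32)-P) for q in u[:3]])
```

```text
now [ 513.2 -469.5  106.9] psi 8.68 shift tool mm [ 0.2 -0.7 16.9] turn deg [ 0.09 -0.03 -0.02]
('g', np.int32(84), array([275.1, 218.8]), array([ 509.6, -438.9,   50. ]), np.float64(30.7))
('g', np.int32(73), array([355.4, 219.5]), array([ 518.2, -499.2,   50. ]), np.float64(30.1))
('w', np.int32(28), array([317.2, 176.5]), array([ 546.8, -465.4,   50. ]), np.float64(33.0))
[array([  1.39883925,   0.39063725, -31.99880134]), array([ 18.55527661,   0.35566788, -31.99093961]), array([-17.18827843,   0.42852022, -32.00731867])]
```

Request:
play_rows([
  {"x":0,"y":-0.0006,"z":0.01,"ax":0.1,"ay":0,"az":0},
  {"x":0,"y":0,"z":0.008,"ax":0,"ay":0,"az":0},
  {"x":0,"y":0,"z":0,"ax":0,"ay":0,"az":0},
  {"x":0,"y":0,"z":0,"ax":0,"ay":0,"az":0},
  {"x":0,"y":0,"z":0,"ax":0,"ay":0,"az":0},
], fingers=0.01)

```text
t: 8.6
eef_pos: [513.4, -468.8, 87.8]
ee_rot: [-3.131, -0.238, 0.0]
contact_force: [-0.3, -0.6, -1.0]
grip_width: 0.296
grasp_force: 59.1
```

Run:
```python
from h import *
goto((513.3,-468.8,65),8.7)
```

```text
now [ 513.4 -468.8   87.8] psi 8.7 shift tool mm [-0.1  0.  22.8] turn deg [-0.06  0.01 -0.  ]
```

Request:
play_rows([
  {"x":0,"y":0,"z":0.004,"ax":0,"ay":0,"az":0},
  {"x":0,"y":0,"z":0.004,"ax":0,"ay":0,"az":0},
  {"x":0,"y":0,"z":0.003,"ax":0,"ay":0,"az":0},
  {"x":0,"y":0,"z":0,"ax":0,"ay":0,"az":0},
], fingers=0.01)

```text
t: 9.1
eef_pos: [513.1, -468.4, 76.1]
ee_rot: [-3.13, -0.238, 0.002]
contact_force: [0.8, 0.4, -0.9]
grip_width: 0.291
grasp_force: 59.1
```

No contact at an underside height of 42, which is inside the mouth. I'll push on to about 31.

Request:
play_rows([
  {"x":0,"y":0,"z":0.003,"ax":0,"ay":0,"az":0},
  {"x":0,"y":0,"z":0.003,"ax":0,"ay":0,"az":0},
  {"x":0,"y":0,"z":0.003,"ax":0,"ay":0,"az":0},
  {"x":0,"y":0,"z":0.002,"ax":0,"ay":0,"az":0},
  {"x":0,"y":0,"z":0,"ax":0,"ay":0,"az":0},
  {"x":0,"y":0,"z":0,"ax":0,"ay":0,"az":0},
], fingers=0.01)

```text
t: 9.85
eef_pos: [513.6, -468.9, 67.3]
ee_rot: [-3.132, -0.238, -0.001]
contact_force: [-0.9, 0.4, 8.0]
grip_width: 0.298
grasp_force: 60.2
```

Run:
```python
from h import *
goto((513.3,-468.8,65),8.7);o=get_obs();print(o['contact_force'],o['ft_torque'])
```

```text
now [ 513.6 -468.9   67.3] psi 8.69 shift tool mm [-0.3 -0.1  2.3] turn deg [-0.01 -0.03 -0.01]
[-0.87464378  0.42975533  7.97512681] [ 0.26676667  0.24892506 -0.06224924]
```

The force matches the spring at about 6 mm of travel. I'll go 2.5 mm deeper and then twist clockwise (+az in the tool frame).

Request:
play_rows([
  {"x":0,"y":0,"z":0.002,"ax":0,"ay":0,"az":0},
  {"x":0,"y":0,"z":0.001,"ax":0,"ay":0,"az":0},
  {"x":0,"y":0,"z":0,"ax":0,"ay":0,"az":0},
  {"x":0,"y":0,"z":0,"ax":0,"ay":0,"az":4},
  {"x":0,"y":0,"z":0,"ax":0,"ay":0,"az":6},
  {"x":0,"y":0,"z":0,"ax":0,"ay":0,"az":6},
  {"x":0,"y":0,"z":0,"ax":0,"ay":0,"az":4},
  {"x":0,"y":0,"z":0,"ax":0,"ay":0,"az":0},
], fingers=0.01)

```text
t: 10.85
eef_pos: [514.1, -469.8, 65.1]
ee_rot: [3.124, -0.309, 0.004]
contact_force: [-1.0, -0.9, 9.3]
grip_width: 0.295
grasp_force: 60.5
```

Run:
```python
from h import *
goto((513.3,-468.8,65),-11.3);o=get_obs();print(o['contact_force'],o['ft_torque'],o['joints'])
```

```text
now [ 514.1 -469.8   65.1] psi -11.31 shift tool mm [-1.  -0.8  0.1] turn deg [ 0.09 -0.14 -0.01]
[-0.98260262 -0.94293273  9.34954166] [0.01327956 0.26392883 0.09554262] [-7.56913418e-01  6.31954296e-01  1.47423643e+00 -6.66874670e-05
  1.03242015e+00  1.01133996e+00]
```

Request:
play_rows([
  {"x":0,"y":0,"z":0,"ax":0,"ay":0,"az":5},
  {"x":0,"y":0,"z":0,"ax":0,"ay":0,"az":7},
  {"x":0,"y":0,"z":0,"ax":0,"ay":0,"az":7},
  {"x":0,"y":0,"z":0,"ax":0,"ay":0,"az":7},
  {"x":0,"y":0,"z":0,"ax":0,"ay":0,"az":7},
  {"x":0,"y":0,"z":0,"ax":0,"ay":0,"az":7},
  {"x":0,"y":0,"z":0,"ax":0,"ay":0,"az":5},
  {"x":0,"y":0,"z":0,"ax":0,"ay":0,"az":0},
], fingers=0.01)

```text
t: 11.85
eef_pos: [513.5, -470.4, 65.1]
ee_rot: [2.768, -1.481, 0.004]
contact_force: [-2.8, -2.1, 8.8]
grip_width: 0.294
grasp_force: 60.4
```

Run:
```python
from h import *
goto((513.8,-469.2,65),-76);c,im=shot('w8');o=get_obs();print(o['contact_force'],o['ft_torque'],o['joints'])
u=line(im,(250,225,390,335));P,Rm,_=tool()
e=[atz(c,q,P[2]+32) for q in u[1:3]];d=e[0]-e[1];print(e,np.degrees(np.arctan2(d[1],d[0])),(e[0]+e[1])/2)
```

```text
now [ 513.5 -470.4   65.1] psi -56.29 shift tool mm [-0.9 -0.9  0.1] turn deg [ 0.02 -0.19 19.71]
[-2.08030032 -1.01185215 10.26467928] [-0.22703314  0.54987911  0.0977168 ] [-7.57461422e-01  6.31980043e-01  1.47426159e+00 -1.76865395e-03
  1.03240176e+00  1.79626093e+00]
[array([ 524.28739318, -484.22651567,   97.06465536]), array([ 504.25751406, -454.59693452,   97.06465536])] -55.940932005703516 [ 514.27245362 -469.41172509   97.06465536]
```

The plug is following the tool (-55.9°) and is central. This is the last 20°.

Request:
play_rows([
  {"x":0,"y":0,"z":0,"ax":0,"ay":0,"az":5},
  {"x":0,"y":0,"z":0,"ax":0,"ay":0,"az":6},
  {"x":0,"y":0,"z":0,"ax":0,"ay":0,"az":5},
  {"x":0,"y":0,"z":0,"ax":0,"ay":0,"az":4},
  {"x":0,"y":0,"z":0,"ax":0,"ay":0,"az":0},
  {"x":0,"y":0,"z":0,"ax":0,"ay":0,"az":0},
  {"x":0,"y":0,"z":0,"ax":0,"ay":0,"az":0},
], fingers=0.01)

```text
t: 12.78
eef_pos: [513.1, -470.5, 65.0]
ee_rot: [2.47, -1.938, 0.003]
contact_force: [-3.4, -2.2, 9.2]
grip_width: 0.297
grasp_force: 60.4
```

Run:
```python
from h import *
goto((513.8,-469.2,65),-76);c,im=shot('w9');o=get_obs();print(o['contact_force'],o['ft_torque'],o['joints'],o['grasp_force'])
u=line(im,(250,225,390,335));P,Rm,_=tool()
e=[atz(c,q,P[2]+32) for q in u[1:3]];d=e[0]-e[1];print(np.degrees(np.arctan2(d[1],d[0])),(e[0]+e[1])/2)
```

```text
now [ 513.1 -470.5   65. ] psi -76.25 shift tool mm [-1.1 -1.  -0. ] turn deg [ 0.03 -0.18 -0.25]
[-3.96975922 -1.83617007 10.17083953] [-0.38232247  0.73289761  0.17422796] [-0.75772606  0.63200736  1.47443789 -0.00256819  1.03282053  2.14516619] 60.44215234927833
-75.99709741256682 [ 514.22045431 -469.32760263   96.98458729]
```

View pics/w9.png

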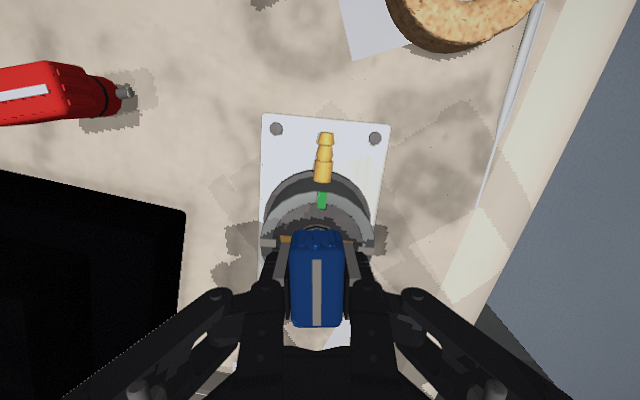

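The view shows the blue head at (317,280), with its white line in line with the green mark at (322,200). The plug has turned about 1.47 rad, its underside is about 18.5 mm below the mouth, and the measured moment is close to the spring's value at the stop. I'm handing in.

```bash
python3 -c "
from plant import *
print(sign_off())"
```

```text
the job is handed in; nothing more can be done
None
```

The blue plug is in the port, pushed down about 8.5 mm and turned clockwise about 1.47 rad, close to the stop; I handed the job in at about 13 s with the gripper still holding it, and `sign_off` gave no verdict.

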